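# Crack the jack's release valve and let the soundbox down to the green band

## Task

The small bench jack holds up a soundbox. Crack its release valve open with the red-knobbed lever (anticlockwise from above opens) just enough that the platen sinks slowly, never faster than about 3 cm a second, and when the red pointer is level with the green band on the gauge post close it again so that it stays there: snugly, about three centimetres of knob travel past the point where the sinking stops, but not forced; then let go. Touch nothing but the lever; the soundbox stays standing on the platen, the band and the things around stay where they are, and the platen must not sink past the band, as the jack cannot be pumped up here.

Things in the scene. Friction and masses are not known exactly. Their poses are not given: they have to be found in the camera images.
- knob (a point): centre (half-way up) of the red upright knob on the release lever: a round post, diameter 20 mm, 45 mm tall (22 mm above and below this point), this point 120 mm above the worktop, free all round. It stands on the end of a dark flat lever, 14 mm wide, top 97 mm above the worktop, and travels on a circle of radius 70 mm about spindle; anticlockwise from above opens
- spindle (a point): fixed point on the valve's vertical axis above the grey valve block, at the height of the knob's centre (120 mm above the worktop). The lever can turn at least 0.7 rad clockwise and 1 rad anticlockwise of its start and stays where it is left. Turning takes about 7 N at the knob; closing takes about 1 N more for each 10 N on the needle (11 to 14 N when snug, 16 N when over-tight), opening 3 to 6 N
- pointer (a point): tip of the red pointer on the platen's edge (8 mm wide, 3 mm thick); its z shows the platen's height. The steel platen is 130x130 mm with its top 7 mm above this point; it carries the soundbox and starts fully raised (top 172 mm above the worktop), the ram standing on the jack's other end, 180 mm from the spindle
- band_mid (a point): middle of the green band, a collar 20 mm across and 14 mm high on the thin steel gauge post beside the platen, 27 to 53 mm below the pointer at the start. It must not be moved
- needle: the valve's sprung needle, inside the jack, not to be seen or touched; the force between it and the ram (50 to 90 N is snug) rises by about 13 N for each 10 mm of knob travel clockwise. The ram just holds at 20 to 35 N, depending on its load
- ram: the ram with its platen; origin at the centre of the platen's top. It sinks by at most 70 mm from its start, beginning at an unknown point 5 to 45 mm of knob travel anticlockwise of the start, differing with load and wear; from there the speed grows by about 3 mm/s for each mm of knob travel, up to 7 to 11 cm/s when wide open. It follows the valve within 0.1 s and does not coast
- jack: the whole bench jack, fixed to the worktop: blue-green base plate 170x330 mm, cylinder at its +y end, valve at its -y end; origin at the middle of its underside
- soundbox: dark wooden hexagonal soundbox, 120x91x80 mm, loose on the platen; origin at the centre of its underside
- glue_jar_mid (a point): centre of the glue jar, 67 mm wide, 90 mm high: a bystander
- sanding_block_mid (a point): centre of the cork-brown sanding block, 42x78x26 mm: a bystander

How it is judged:
On the way:
1. the valve is cracked and the platen has sunk at least 8 mm (distance of ram from where it was at the start of the episode above 0.008 m), for 0.1 s.
At the end, for the whole second after the job is handed in: the pointer's tip is level with the green band (within 7 mm of its middle) and the platen stands still, the valve snugly closed (needle force over 45 N), the soundbox standing on the platen (z of pointer in the frame of band_mid between -0.007 and 0.007 m and linear speed of ram below 0.0005 m/s and contact force between needle and ram above 45 N and z of soundbox in the frame of ram below 0.006 m and angle between soundbox's own z axis and vertical below 0.1 rad); the robot touches nothing.
It fails at once if the platen sinks faster than 45 mm/s (linear speed of ram above 0.045 m/s).
It fails at once if the valve is forced: more than 95 N on its needle (contact force between needle and ram above 95 N).
It fails at once if the platen or the soundbox is pushed by the robot (contact force between any of the arm, the fingers and ram above 2 N or contact force between any of the arm, the fingers and soundbox above 2 N).
It fails at once if the green band is moved by over 4 mm (distance of band_mid from where it was at the start of the episode above 0.004 m).
It fails at once if a bystander is moved by over 20 mm (distance of any of glue_jar_mid, sanding_block_mid from where it was at the start of the episode above 0.02 m).
It also fails if it takes over 61 s, if anything falls off the work surface, if the arm or the gripper's body presses on something with over 40 N, if the wrist force passes 120 N, or if a joint passes its speed limit or range.

## Robot

A 7-joint arm with a two-finger parallel gripper is mounted at the origin on the work surface; the furniture and walls round the work are solid. World frame = base frame: x ahead of the robot, y to its left, z up, the work surface at z = 0. Lengths are in m, angles in rad, forces in N, time in s.
With the tool pointing down it reaches from about 0.425 to 0.925 m from the base axis. Payload 6.8 kg.
Tool frame: the origin (TCP) lies midway between the tips of the shut fingers; the grasp point (between the pads) lies r.grip_point_offset behind it (r.grip_point_offset is the distance from the TCP to the grasp point, in m); z points along the fingers, y is the direction in which the jaws open and shut (so a half turn about z gives the same grasp; the last joint's range is limited). The gripper opens to 85 mm and grips with 20 to 120 N. Pads are 22 mm wide; open, the fingers measure 114 mm over their backs; the gripper's body (76 mm by 85 mm) begins 54 mm behind the grasp point. The pads swing forward as they close: fully open they stand 13 mm farther back than shut.
Start: joints at [-1.272, 0.477, 0.022, 1.555, -0.011, 1.109, -0.083], TCP at [0.267, 0.62, 0.231] pointing down, gripper open.
Joint ranges: [-2.96, 2.96], [-0.34, 2.1], [-1.41, 1.46], [0.24, 2.44], [-1.37, 4.51], [0.17, 1.92], [-2.96, 2.96]. Speed limits (rad/s): [2.39, 2.39, 3.14, 3.14, 3.14, 3.14, 3.14].

## Interface

Orientations are given as a rotation vector (axis times angle).
In Python, from bench import r gives the robot as it stands. The module is installed in compiled form; this text tells all that it offers.
- The arm moves only by the tool play_rows, never from a script. Its argument "deltas" is a list of rows, each a list of 3 entries, a list of its own where there are three numbers: the finger opening in mm, from 0 to 85.4, then the shift along the tool's x, y, z in mm, then the turn, a rotation vector about the tool's x, y, z in rad. A call has 1 to 8 rows; each row is the pose to reach, as a shift and turn from the pose measured when the call began, along the tool's axes at that moment; what a row does not reach only later rows make up. A row lasts 1/8 s, in which the tool goes at most 62.5 mm and 10.7 degrees, less where a joint would pass 70% of its speed; a pose out of reach is approached as far as the arm can. A call with a gripper value outside its range is refused whole. The fingers move at their own pace and stop on an object; "squeeze" is the grip in N (left out, the last holds). Time passes only in rows, so rows that repeat a pose let the fingers close. It gives the time, the measured TCP pose, the force and the opening at its end, in the units of the state.
- r.get_obs(): the state, without advancing time (a new reading comes with each control period).
- r.grab_frame(name): name is "side" or "top" or "wrist"; returns (picture, depth): 400x640x3 uint8, red, green, blue; 400x640 float32, m along the optical axis (not along the pixel's ray), 0 where there is no reading.
- r.camera_model(name): a dict with "mtx" (3x3 intrinsics, pixels), "rvec" (rotation vector, rad) and "tvec" (3), from world to camera coordinates, as OpenCV has them; the wrist camera has in their place "T_tool_cam" (4x4, takes a point from camera to tool coordinates, whose origin is the TCP and whose axes are the flange's). Camera axes: x right, y down, z forward; pixel columns grow to the right and rows downward; lengths in m; the calibration is good to about 2 mm. A picture is of the moment at which its call begins: read the wrist's pose just before it. camera_model takes no time and is no camera call.
- r.hand_in(): hands the job in, once; it reports no verdict.
The state is a dict: "clock": time; "joints": joint angles; "qvel": joint speeds; "tau": joint torques, N m; "tcp_pos": TCP position; "orientation": TCP orientation; "contact_force": force on the tool from outside, world axes, zero at the start; "moment": the same for the moment, N m; "grip_width": finger opening in m.
Only numpy, scipy, OpenCV 4.12 (cv2) and the standard library are available. Lean on these libraries where they do the work, as an engineer would, in place of code of your own. Each camera call takes 0.05 s, during which the arm holds its last target. There are 200 camera calls.

## Working session

There is one attempt and no reset: what is moved stays moved. The work goes in short steps, Python scripts to look and compute and a tool call to move; the robot and the scene stay as the last step left them, time stands still between calls to the robot, and variables do not carry over. Pictures are saved under pics/ and viewed, about 8 in all and at most 12, crops included, and the job is handed in when it is done.

Besides the shell and the picture viewer there is one more tool, called after ">>>" by a JSON object that holds its "fn" and its "kwargs", one argument or row to a line. play_rows: Moves the arm, as the interface text tells. Its arguments: {"type":"object","properties":{"deltas":{"type":"array"},"squeeze":{"type":"number"}},"required":["deltas"]}

```bash
mkdir -p pics; cat > h.py <<'E'
import numpy as np, cv2
from bench import r
def cam(n):
    m=r.camera_model(n); K=np.array(m['mtx'])
    if n=='wrist':
        o=r.get_obs(); T=np.eye(4); T[:3,:3]=cv2.Rodrigues(np.array(o['orientation'],float))[0]; T[:3,3]=o['tcp_pos']
        return K,T@np.array(m['T_tool_cam'])
    T=np.eye(4); T[:3,:3]=cv2.Rodrigues(np.array(m['rvec'],float))[0]; T[:3,3]=np.ravel(m['tvec'])
    return K,np.linalg.inv(T)
def grab(n):
    K,T=cam(n); p,d=r.grab_frame(n); return p,d,K,T
def ray(K,T,u,v): return T[:3,3],T[:3,:3]@np.linalg.inv(K)@np.array([u,v,1.])
def onz(K,T,u,v,z):
    o,d=ray(K,T,u,v); return o+d*(z-o[2])/d[2]
def cloud(d,K,T):
    v,u=np.mgrid[:d.shape[0],:d.shape[1]]
    P=np.stack([(u-K[0,2])/K[0,0]*d,(v-K[1,2])/K[1,1]*d,d],-1)
    return P@T[:3,:3].T+T[:3,3]
def masks(p):
    h=cv2.cvtColor(p,cv2.COLOR_RGB2HSV); H,S,V=cv2.split(h)
    red=((H<8)|(H>172))&(S>140)&(V>70); green=(H>45)&(H<80)&(S>110)&(V>50)
    return red,green
def blobs(m,a=6):
    n,l,s,c=cv2.connectedComponentsWithStats(m.astype(np.uint8)); return [(i,s[i].tolist(),c[i].round(1).tolist()) for i in range(1,n) if s[i,4]>=a],l
E
python3 - <<'E'
from h import *
print(r.get_obs()['orientation'],r.grip_point_offset)
for n in('side','top'):
    p,d,K,T=grab(n); cv2.imwrite(f'pics/{n}0.png',p[...,::-1]); C=cloud(d,K,T)
    print(n,'cam',T[:3,3].round(3),T[:3,2].round(3))
    for nm,m in zip(('red','green'),masks(p)):
        B,l=blobs(m)
        for i,s,c in B: print(n,nm,s,c,np.median(C[(l==i)&(d>0)],0).round(4))
E
```

```text
[-6.34598935e-01 -3.07662695e+00  2.76394513e-03] 0.0187
side cam [ 0.398 -0.99   0.837] [ 0.029  0.797 -0.603]
side red [330, 145, 3, 3, 7] [331.3, 146.1] [0.4887 0.1194 0.2509]
side red [333, 213, 7, 15, 93] [336.1, 220.4] [ 0.4855 -0.1228  0.1262]
side green [229, 157, 16, 10, 39] [236.1, 161.1] [0.1174 0.3358 0.0838]
side green [233, 177, 5, 4, 9] [235.3, 178.6] [0.1142 0.3069 0.0184]
side green [258, 179, 3, 3, 6] [258.7, 179.7] [0.2067 0.2985 0.0139]
side green [238, 180, 4, 3, 7] [239.6, 181.3] [0.1319 0.291  0.0164]
side green [244, 184, 5, 4, 8] [246.1, 186.1] [0.1601 0.2528 0.0153]
side green [318, 189, 7, 7, 29] [321.3, 192.4] [0.449  0.0392 0.119 ]
top cam [ 0.114 -0.039  1.545] [ 0.205 -0.011 -0.979]
top red [334, 169, 6, 7, 31] [336.7, 172.2] [ 0.4853 -0.1183  0.1391]
top red [276, 182, 5, 3, 14] [278.1, 182.9] [0.4505 0.0608 0.1615]
top green [282, 184, 7, 6, 22] [285.4, 186.8] [0.4473 0.0396 0.1204]
```

```bash
python3 - <<'E'
import cv2,numpy as np
a=cv2.imread('pics/side0.png')[100:300,200:440]; b=cv2.imread('pics/top0.png')[100:260,200:440]
a=cv2.resize(a,None,fx=2.5/1.5,fy=2.5/1.5,interpolation=2);b=cv2.resize(b,None,fx=2.5/1.5,fy=2.5/1.5,interpolation=2)
a=np.vstack([a,b])[:600]; cv2.imwrite('pics/c0.png',cv2.resize(a,(400,600)))
s=cv2.imread('pics/side0.png')[100:300,200:440];t=cv2.imread('pics/top0.png')[100:260,200:440]
s=cv2.resize(s,(396,330),interpolation=2);t=cv2.resize(t,(396,264),interpolation=2)
cv2.imwrite('pics/c0.png',np.hstack([s,cv2.copyMakeBorder(t,0,66,0,0,0)]))
E
```

```text
(no output)
```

View pics/c0.png

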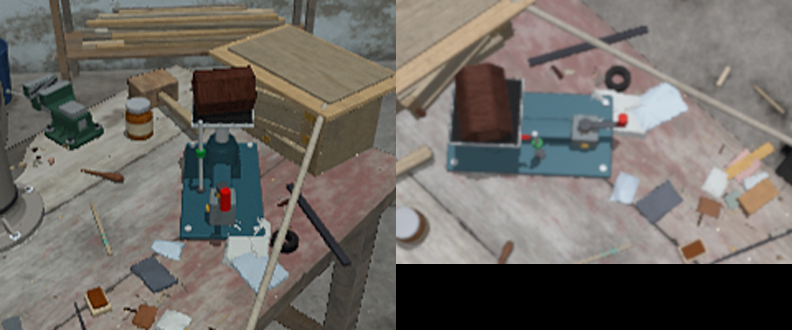

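The crops show the jack: soundbox on the platen at its +y end, the green band and red pointer beside it, the valve block with its lever, and the knob at about top (336,172) and side (336,220). Next come the knob, the spindle direction and the wrist camera mounting.

```bash
python3 - <<'E'
from h import *
for n,u,v,z in (('top',336.7,172.2,.142),('side',336.1,220.4,.12),('top',314.5,178.8,.12),('top',278.1,182.9,.165),('top',285.4,186.8,.13),('side',321.3,192.4,.12)):
    K,T=cam(n); print(n,u,v,onz(K,T,u,v,z).round(4))
K,T=cam('top');print(K[0,0]);K,T=cam('side');print(K[0,0])
print(r.camera_model('wrist')['mtx'],np.array(r.camera_model('wrist')['T_tool_cam']).round(3))
# target pose deltas
o=r.get_obs(); R=cv2.Rodrigues(np.array(o['orientation'],float))[0]; print(R.round(3), o['tcp_pos'])
for t in ((.267,.62,.42),(.47,-.10,.42),(.486,-.122,.30)): print(t,(R.T@(np.array(t)-o['tcp_pos'])*1000).round(0))
E
```

```text
top 336.7 172.2 [ 0.4835 -0.1175  0.142 ]
side 336.1 220.4 [ 0.4866 -0.1139  0.12  ]
top 314.5 178.8 [ 0.4705 -0.0492  0.12  ]
top 278.1 182.9 [0.4504 0.0602 0.165 ]
top 285.4 186.8 [0.4459 0.0406 0.13  ]
side 321.3 192.4 [0.4499 0.0386 0.12  ]
475.0743171485595
370.9450545038213
[[321.50056884   0.         318.1213637 ]
 [  0.         321.50056884 202.89071931]
 [  0.           0.           1.        ]] [[ 0.    -0.964 -0.267  0.068]
 [ 1.    -0.     0.     0.001]
 [-0.    -0.267  0.964 -0.143]
 [ 0.     0.     0.     1.   ]]
[[-0.918  0.396 -0.   ]
 [ 0.396  0.918 -0.002]
 [-0.    -0.002 -1.   ]] [0.26690948 0.61941439 0.23044689]
(0.267, 0.62, 0.42) [   0.    0. -190.]
(0.47, -0.1, 0.42) [-471. -581. -189.]
(0.486, -0.122, 0.3) [-495. -594.  -69.]
```

>>> {"fn": "play_rows", "kwargs": {
  "deltas": [
    [85, [0, 0, -62], [0, 0, 0.18]],
    [85, [0, 0, -124], [0, 0, 0.36]],
    [85, [-10, -13, -180], [0, 0, 0.54]],
    [85, [-45, -55, -190], [0, 0, 0.72]],
    [85, [-80, -98, -190], [0, 0, 0.9]],
    [85, [-115, -142, -190], [0, 0, 1.08]],
    [85, [-150, -186, -190], [0, 0, 1.26]],
    [85, [-185, -229, -190], [0, 0, 1.44]]
  ]
}}

```text
clock: 1.1
tcp_pos: [0.3465, 0.3341, 0.4205]
orientation: [2.511, 1.887, -0.003]
contact_force: [1.2, -0.6, 0.0]
grip_width: 0.0853
```

```bash
cat >> h.py <<'E'
def deltas(pts,thetas=None,tilts=None):
    "world target points (+ jaw angle deg, lean deg) -> tool-frame shift mm and rotvec"
    o=r.get_obs(); R=cv2.Rodrigues(np.array(o['orientation'],float))[0]; p=np.array(o['tcp_pos'])
    print('t',round(o['clock'],2),'tcp',p.round(4),'jaw',np.degrees(np.arctan2(R[1,1],R[0,1])).round(1),'J',np.round(o['joints'],2),'F',np.round(o['contact_force'],1))
    for i,q in enumerate(pts):
        s=(R.T@(np.array(q)-p)*1000).round(1); w=''
        if thetas is not None:
            t=np.radians(thetas[i]); y=np.array([np.cos(t),np.sin(t),0]); z=np.array([0,0,-1.]); x=np.cross(y,z)
            G=np.stack([x,y,z],1)
            if tilts: G=G@cv2.Rodrigues(np.array([0,np.radians(tilts[i]),0]))[0]
            w=cv2.Rodrigues(R.T@G)[0].ravel().round(3)
        print(q,s,w)
E
python3 - <<'E'
from h import *
deltas([(.47,-.09,.42),(.49,-.10,.32)],[-155,-155])
E
```

```text
t 1.1 tcp [0.3465 0.3341 0.4205] jaw -16.2 J [-1.24  0.    0.35  1.74 -0.    1.4  -1.17] F [ 1.2 -0.6  0. ]
(0.47, -0.09, 0.42) [-373.   236.7    1.2] [2.000e-03 1.000e-03 2.423e+00]
(0.49, -0.1, 0.32) [-376.8  258.7  101.2] [2.000e-03 1.000e-03 2.423e+00]
```

>>> {"fn": "play_rows", "kwargs": {
  "deltas": [
    [85, [-46, 30, 0], [0, 0, 0.18]],
    [85, [-93, 60, 0], [0, 0, 0.36]],
    [85, [-140, 89, 0], [0, 0, 0.54]],
    [85, [-187, 119, 0], [0, 0, 0.72]],
    [85, [-233, 148, 0], [0, 0, 0.9]],
    [85, [-280, 178, 0], [0, 0, 1.08]],
    [85, [-327, 207, 0], [0, 0, 1.26]],
    [85, [-373, 237, 0], [0, 0, 1.44]]
  ]
}}

```text
clock: 2.1
tcp_pos: [0.4702, -0.092, 0.4211]
orientation: [3.131, -0.246, -0.001]
contact_force: [0.8, 1.2, -0.4]
grip_width: 0.0852
```

```bash
python3 - <<'E'
from h import *
deltas([(.49,-.12,.33)]*2,[-155,-155],[0,25])
E
```

```text
t 2.1 tcp [ 0.4702 -0.092   0.4211] jaw -99.0 J [-0.77 -0.04  0.82  1.76  0.03  1.4  -1.68] F [ 0.8  1.2 -0.4]
(0.49, -0.12, 0.33) [24.  24.5 91.1] [ 0.001 -0.     0.978]
(0.49, -0.12, 0.33) [24.  24.5 91.1] [-0.212  0.401  0.962]
```

>>> {"fn": "play_rows", "kwargs": {
  "deltas": [
    [85, [8, 8, 30], [0.03, -0.08, 0.17]],
    [85, [16, 16, 60], [0.07, -0.13, 0.34]],
    [85, [24, 24, 91], [0.1, -0.2, 0.5]],
    [85, [24, 24, 91], [0.14, -0.27, 0.66]],
    [85, [24, 24, 91], [0.18, -0.34, 0.82]],
    [85, [24, 24, 91], [0.21, -0.4, 0.96]],
    [85, [24, 24, 91], [0.21, -0.4, 0.96]]
  ]
}}

```text
clock: 2.98
tcp_pos: [0.4896, -0.1206, 0.3293]
orientation: [-2.416, 1.539, 0.536]
contact_force: [0.4, 0.5, -0.3]
grip_width: 0.0852
```

```bash
python3 - <<'E'
from h import *
p,d,K,T=grab('wrist'); cv2.imwrite('pics/w1.png',p[...,::-1]); C=cloud(d,K,T)
print(T[:3,3].round(3),T[:3,2].round(3))
for nm,m in zip(('red','green'),masks(p)):
    B,l=blobs(m,12)
    for i,s,c in B: print(nm,s,c,np.median(C[(l==i)&(d>0)],0).round(4))
E
```

```text
[ 0.541 -0.229  0.43 ] [-0.277  0.585 -0.763]
red [309, 80, 20, 35, 564] [318.0, 97.1] [ 0.4887 -0.1215  0.1398]
red [278, 245, 7, 9, 35] [281.9, 249.6] [0.4525 0.0641 0.1628]
green [284, 207, 15, 15, 142] [291.0, 212.5] [0.4531 0.0381 0.1196]
```

View pics/w1.png

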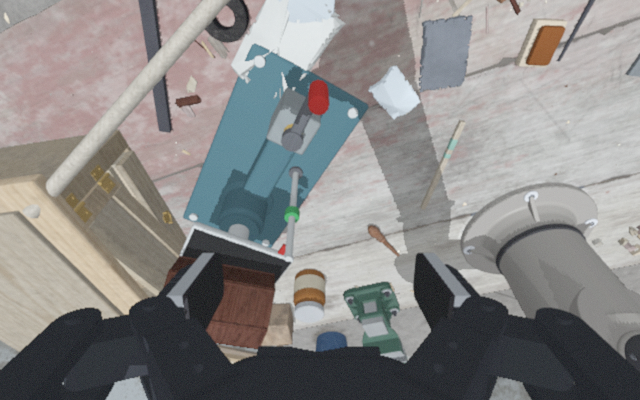

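The view shows the knob at (318,97), the band at (291,212) and the pointer at (282,250), all in one frame. I'll triangulate them across the three cameras.

```bash
python3 - <<'E'
from h import *
def tri(R):
    A=0;b=0
    for o,d in R:
        d=d/np.linalg.norm(d);M=np.eye(3)-np.outer(d,d);A=A+M;b=b+M@o
    x=np.linalg.solve(A,b); return x.round(4),[round(1000*np.linalg.norm(np.cross(x-o,d/np.linalg.norm(d))),1) for o,d in R]
rays={'red':[], 'green':[]}
kn=[]
for n in('wrist','top','side'):
    p,d,K,T=grab(n); C=cloud(d,K,T)
    for nm,m in zip(('red','green'),masks(p)):
        B,l=blobs(m,5)
        for i,s,c in B:
            P=C[(l==i)&(d>0)]; q=np.median(P,0)
            if np.linalg.norm(q-[.45,.05,.14])<.05:
                rays[nm].append(ray(K,T,*c)); print(n,nm,s,c,q.round(4),'z pct',np.percentile(P[:,2],[5,25,50,75,95]).round(4))
            if np.linalg.norm(q-[.487,-.12,.13])<.03: kn.append(ray(K,T,*c)); print(n,'knob',s,c,q.round(4))
    m=np.linalg.norm(C-[.455,.13,.172],axis=-1)<0 
for k in rays: print(k,tri(rays[k]) if len(rays[k])>1 else None)
print('knob',tri(kn), [ (o+d*(.12-o[2])/d[2]).round(4) for o,d in kn])
K,T=cam('wrist')
print('spindle cand', onz(K,T,292,137,.10))
E
```

```text
wrist knob [309, 80, 20, 34, 568] [318.8, 96.6] [ 0.4888 -0.1214  0.1401]
wrist red [279, 245, 6, 9, 35] [282.0, 249.3] [0.4525 0.065  0.1629] z pct [0.162  0.1626 0.1629 0.1632 0.1636]
wrist green [284, 206, 15, 15, 144] [291.3, 212.1] [0.4531 0.0381 0.1195] z pct [0.1083 0.1145 0.1195 0.1213 0.1225]
side knob [333, 214, 7, 14, 90] [336.1, 220.7] [ 0.4854 -0.1224  0.1254]
side green [319, 189, 6, 7, 27] [321.4, 192.5] [0.449  0.0393 0.1209] z pct [0.1061 0.1162 0.1209 0.1224 0.1257]
red None
green (array([0.4511, 0.0425, 0.116 ]), [np.float64(0.9), np.float64(0.9)])
knob (array([ 0.4864, -0.1158,  0.1204]), [np.float64(0.0), np.float64(0.0)]) [array([ 0.4863, -0.1157,  0.12  ]), array([ 0.4864, -0.1153,  0.12  ])]
spindle cand [ 0.4908379  -0.05063199  0.1       ]
```

```bash
python3 - <<'E'
from h import *
for n in('wrist','top'):
    p,d,K,T=grab(n); C=cloud(d,K,T); r_,_=masks(p)
    w=(np.hypot(C[...,0]-.486,C[...,1]+.116)<.1)&(d>0)
    for lo,hi in((.05,.075),(.075,.088),(.088,.1),(.1,.115)):
        P=C[w&(C[...,2]>lo)&(C[...,2]<hi)&~r_]
        if len(P)>3: print(n,lo,hi,len(P),np.percentile(P,[5,25,50,75,95],axis=0)[:,:2].round(3).tolist())
    if n=='wrist': cv2.imwrite('pics/w1c.png',cv2.resize(p[60:280,220:360,::-1],None,fx=2.7,fy=2.7,interpolation=cv2.INTER_CUBIC))
    P=C[w&(C[...,2]>.088)&(C[...,2]<.103)&~r_]
    yb=np.round(P[:,1],2)
    for y in np.unique(yb): print(y,(yb==y).sum(),P[yb==y,0].min().round(3),np.median(P[yb==y,0]).round(4),P[yb==y,0].max().round(3),np.median(P[yb==y,2]).round(3))
E
```

```text
wrist 0.05 0.075 1185 [[0.464, -0.074], [0.472, -0.069], [0.5, -0.057], [0.508, -0.042], [0.513, -0.026]]
wrist 0.075 0.088 57 [[0.47, -0.065], [0.494, -0.057], [0.497, -0.054], [0.499, -0.05], [0.506, -0.042]]
wrist 0.088 0.1 761 [[0.479, -0.095], [0.484, -0.079], [0.489, -0.061], [0.493, -0.049], [0.498, -0.039]]
wrist 0.1 0.115 33 [[0.478, -0.126], [0.481, -0.125], [0.484, -0.122], [0.491, -0.053], [0.496, -0.042]]
-0.13 9 0.482 0.4868 0.491 0.101
-0.12 6 0.48 0.4932 0.495 0.101
-0.11 5 0.493 0.4932 0.495 0.095
-0.1 31 0.49 0.4922 0.494 0.096
-0.09 91 0.48 0.489 0.494 0.097
-0.08 106 0.48 0.4878 0.494 0.096
-0.07 102 0.48 0.4881 0.494 0.096
-0.06 132 0.478 0.4882 0.497 0.097
-0.05 180 0.475 0.4892 0.501 0.099
-0.04 121 0.477 0.4883 0.5 0.099
-0.03 3 0.484 0.487 0.488 0.098
```

View pics/w1c.png

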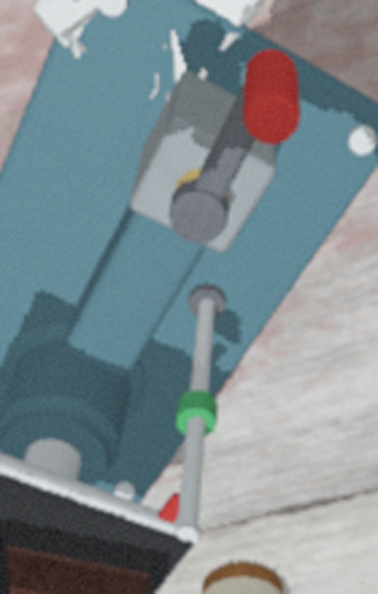

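```bash
python3 - <<'E'
from h import *
deltas([(.4865,-.116,.20),(.4865,-.116,.110)],[-155]*2)
E
```

```text
t 3.27 tcp [ 0.4902 -0.1189  0.3304] jaw -154.7 J [-0.42  0.44  1.02  1.7  -0.57  1.62 -1.98] F [ 0.3 -0.4 -0.1]
(0.4865, -0.116, 0.2) [ 51.    1.9 120.1] [0.003 0.433 0.004]
(0.4865, -0.116, 0.11) [ 88.8   1.7 201.8] [0.003 0.433 0.004]
```

>>> {"fn": "play_rows", "kwargs": {
  "deltas": [
    [60, [17, 1, 40], [0, 0.15, 0]],
    [60, [34, 1, 80], [0, 0.29, 0]],
    [60, [51, 2, 120], [0, 0.433, 0]],
    [60, [68, 2, 157], [0, 0.433, 0]],
    [60, [83, 2, 189], [0, 0.433, 0]],
    [60, [89, 2, 202], [0, 0.433, 0]],
    [60, [89, 2, 202], [0, 0.433, 0]]
  ]
}}

```text
clock: 4.15
tcp_pos: [0.4863, -0.1163, 0.1097]
orientation: [2.652, -1.681, -0.003]
contact_force: [-0.6, -0.4, 0.1]
grip_width: 0.0604
```

```bash
cat >> h.py <<'E'
def level(n):
    p,d,K,T=grab(n); C=cloud(d,K,T); return p,C,d
E
python3 - <<'E'
from h import *
deltas([(.4865,-.116,.110)],[-155])
ims=[]
for n in('side','top','wrist'):
    p,d,K,T=grab(n); ims.append(p); C=cloud(d,K,T)
    w=(abs(C[...,0]-.488)<.1)&(abs(C[...,1]-.134)<.08)&(d>0)
    for lo,hi in ((.15,.18),(.2,.3)):
        P=C[w&(C[...,2]>lo)&(C[...,2]<hi)]
        print(n,lo,len(P), np.percentile(P,[5,50,95],axis=0).round(4).tolist() if len(P) else '')
    print(blobs(masks(p)[0],5)[0],blobs(masks(p)[1],5)[0][-3:])
a=np.hstack([cv2.resize(ims[0][90:290,220:440],(396,360)),cv2.resize(ims[1][90:290,200:420],(396,360))])
cv2.imwrite('pics/g.png',a[...,::-1])
E
```

```text
t 4.15 tcp [ 0.4863 -0.1163  0.1097] jaw -154.7 J [-0.62  0.53  0.95  2.12 -0.61  0.8  -1.99] F [-0.6 -0.4  0.1]
(0.4865, -0.116, 0.11) [-0.2 -0.3 -0.3] [0.002 0.001 0.005]
side 0.15 110 [[0.4357, 0.0664, 0.1647], [0.4469, 0.0949, 0.1713], [0.5623, 0.1445, 0.1792]]
side 0.2 156 [[0.4426, 0.0875, 0.2042], [0.4551, 0.1058, 0.2321], [0.5652, 0.1636, 0.2524]]
[(3, [333, 214, 7, 14, 90], [336.1, 220.7])] [(13, [239, 179, 6, 3, 8], [241.2, 180.6]), (14, [246, 179, 4, 5, 6], [247.2, 181.2]), (29, [318, 189, 7, 7, 28], [321.2, 192.5])]
top 0.15 287 [[0.4647, 0.0641, 0.1618], [0.5238, 0.0858, 0.1674], [0.5576, 0.1926, 0.1726]]
top 0.2 1023 [[0.4607, 0.093, 0.2119], [0.5135, 0.1328, 0.2446], [0.5582, 0.1711, 0.2509]]
[] []
wrist 0.15 0 
wrist 0.2 0 
[(1, [295, 232, 49, 80, 3076], [319.2, 273.1])] []
```

View pics/g.png

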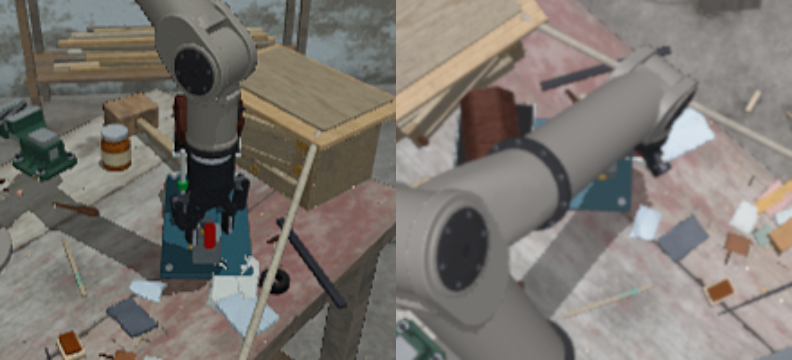

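The side picture shows the fingers straddling the knob (210,235). In the top picture the soundbox (485,130) is still visible, so top depth on it can track the sinking. I'll store a reference and grip.

```bash
cat >> h.py <<'E'
def sink(verbose=True):
    Z=np.load('ref.npz'); p,d,K,T=grab('top'); dd=(d-Z['d'])[Z['m']]; ok=(d[Z['m']]>0)&(dd>-.01)&(dd<.09)
    o=r.get_obs(); s=np.median(dd[ok])*-T[2,2]*1000
    th=np.arctan2(o['tcp_pos'][0]-.488,-(o['tcp_pos'][1]+.046))*70
    print(f"t {o['clock']:.2f} sink {s:.2f} mm n {ok.sum()} travel {th:.1f} rad {np.hypot(o['tcp_pos'][0]-.488,o['tcp_pos'][1]+.046)*1000:.1f} tcp",np.round(o['tcp_pos'],4),'F',np.round(o['contact_force'],1),'w',round(o['grip_width'],4))
    return s
E
python3 - <<'E'
from h import *
ds=[]
for _ in range(3):
    p,d,K,T=grab('top'); ds.append(d)
d=np.median(ds,0); C=cloud(d,K,T)
m=(abs(C[...,0]-.51)<.06)&(abs(C[...,1]-.134)<.045)&(C[...,2]>.235)&(C[...,2]<.27)&(d>0)
m=cv2.erode(m.astype(np.uint8),np.ones((3,3)))>0
np.savez('ref.npz',d=d,m=m); print(m.sum(),np.percentile(C[m],[5,50,95],axis=0).round(3))
sink();sink()
E
```

```text
573 [[0.467 0.108 0.244]
 [0.512 0.133 0.247]
 [0.555 0.155 0.25 ]]
t 4.50 sink -0.14 mm n 570 travel -1.1 rad 70.3 tcp [ 0.4869 -0.1163  0.1104] F [ 0.1 -0.2 -0.2] w 0.0596
t 4.55 sink -0.13 mm n 572 travel -1.3 rad 70.2 tcp [ 0.4867 -0.1162  0.1102] F [ 0.3 -0.2  0.9] w 0.0602
```

>>> {"fn": "play_rows", "kwargs": {
  "deltas": [
    [15, [0, 0, 0], [0, 0, 0]],
    [15, [0, 0, 0], [0, 0, 0]],
    [15, [0, 0, 0], [0, 0, 0]],
    [15, [0, 0, 0], [0, 0, 0]],
    [15, [0, 0, 0], [0, 0, 0]]
  ],
  "squeeze": 40
}}

```text
clock: 5.18
tcp_pos: [0.4866, -0.1163, 0.1104]
orientation: [2.653, -1.682, -0.001]
contact_force: [-1.8, 0.5, 5.3]
grip_width: 0.0191
```

```bash
cat >> h.py <<'E'
def arc(travels,rad=None,z=None):
    o=r.get_obs(); p=np.array(o['tcp_pos']); rad=rad or np.hypot(p[0]-.488,p[1]+.046); z=z or p[2]
    deltas([(round(.488+rad*np.sin(t/70),4),round(-.046-rad*np.cos(t/70),4),z) for t in travels])
E
python3 - <<'E'
from h import *
sink(); arc(range(0,30,2))
E
```

```text
t 5.22 sink -0.34 mm n 570 travel -1.4 rad 70.3 tcp [ 0.4866 -0.1163  0.1104] F [-2.7 -0.4  4.7] w 0.0188
t 5.22 tcp [ 0.4866 -0.1163  0.1104] jaw -154.7 J [-0.62  0.53  0.95  2.12 -0.61  0.8  -1.98] F [-2.7 -0.4  4.7]
(np.float64(0.488), np.float64(-0.1163), np.float64(0.11038679342311693)) [ 0.6 -1.2 -0. ] 
(np.float64(0.49), np.float64(-0.1163), np.float64(0.11038679342311693)) [ 1.4 -3.  -0. ] 
(np.float64(0.492), np.float64(-0.1162), np.float64(0.11038679342311693)) [ 2.2 -4.9 -0. ] 
(np.float64(0.494), np.float64(-0.116), np.float64(0.11038679342311693)) [ 2.9 -6.8 -0. ] 
(np.float64(0.496), np.float64(-0.1158), np.float64(0.11038679342311693)) [ 3.6 -8.7 -0. ] 
(np.float64(0.498), np.float64(-0.1156), np.float64(0.11038679342311693)) [  4.2 -10.6  -0. ] 
(np.float64(0.5), np.float64(-0.1153), np.float64(0.11038679342311693)) [  4.8 -12.5  -0. ] 
(np.float64(0.502), np.float64(-0.1149), np.float64(0.11038679342311693)) [  5.3 -14.5  -0. ] 
(np.float64(0.5039), np.float64(-0.1145), np.float64(0.11038679342311693)) [  5.8 -16.4  -0. ] 
(np.float64(0.5059), np.float64(-0.114), np.float64(0.11038679342311693)) [  6.2 -18.4  -0. ] 
(np.float64(0.5078), np.float64(-0.1135), np.float64(0.11038679342311693)) [  6.5 -20.3  -0. ] 
(np.float64(0.5097), np.float64(-0.1129), np.float64(0.11038679342311693)) [  6.8 -22.3  -0. ] 
(np.float64(0.5116), np.float64(-0.1122), np.float64(0.11038679342311693)) [  7.  -24.3  -0. ] 
(np.float64(0.5135), np.float64(-0.1115), np.float64(0.11038679342311693)) [  7.1 -26.3  -0. ] 
(np.float64(0.5154), np.float64(-0.1108), np.float64(0.11038679342311693)) [  7.3 -28.4  -0. ]
```

>>> {"fn": "play_rows", "kwargs": {
  "deltas": [
    [15, [1, -2, 0], [0, 0, 0]],
    [15, [2, -4, 0], [0, 0, 0]],
    [15, [2.5, -5.8, 0], [0, 0, 0]],
    [15, [2.5, -5.8, 0], [0, 0, 0]]
  ]
}}

```text
clock: 5.72
tcp_pos: [0.49, -0.1165, 0.1102]
orientation: [2.652, -1.68, -0.009]
contact_force: [-10.4, 0.4, 12.8]
grip_width: 0.0188
```

```bash
python3 - <<'E'
from h import *
sink();sink(); arc([6,8,10,12,14,16],.0703)
E
```

```text
t 5.78 sink -0.09 mm n 565 travel 2.1 rad 70.5 tcp [ 0.4901 -0.1165  0.1102] F [-10.2  -0.8  13.1] w 0.0189
t 5.83 sink -0.24 mm n 563 travel 2.1 rad 70.6 tcp [ 0.4901 -0.1165  0.1102] F [-10.4  -0.   13. ] w 0.0186
t 5.83 tcp [ 0.4901 -0.1165  0.1102] jaw -154.7 J [-0.61  0.54  0.95  2.11 -0.61  0.81 -1.99] F [-10.4  -0.   13. ]
(np.float64(0.494), np.float64(-0.116), np.float64(0.1102172626690533)) [ 1.2 -3.8 -0. ] 
(np.float64(0.496), np.float64(-0.1158), np.float64(0.1102172626690533)) [ 1.9 -5.7 -0. ] 
(np.float64(0.498), np.float64(-0.1156), np.float64(0.1102172626690533)) [ 2.5 -7.6 -0. ] 
(np.float64(0.5), np.float64(-0.1153), np.float64(0.1102172626690533)) [ 3.1 -9.5 -0.1] 
(np.float64(0.502), np.float64(-0.1149), np.float64(0.1102172626690533)) [  3.6 -11.5  -0.1] 
(np.float64(0.5039), np.float64(-0.1145), np.float64(0.1102172626690533)) [  4.1 -13.4  -0.1]
```

>>> {"fn": "play_rows", "kwargs": {
  "deltas": [
    [15, [1, -2, -1], [0, 0, 0]],
    [15, [2, -5, -1], [0, 0, 0]],
    [15, [2.5, -7.5, -1], [0, 0, 0]],
    [15, [2.5, -7.5, -1], [0, 0, 0]]
  ]
}}

```text
clock: 6.32
tcp_pos: [0.4945, -0.1168, 0.1103]
orientation: [2.648, -1.68, -0.016]
contact_force: [-8.6, -3.4, 4.0]
grip_width: 0.0186
```

```bash
python3 - <<'E'
from h import *
sink();sink(); arc([10,12,14,16,18],.0703)
E
```

```text
t 6.38 sink -0.21 mm n 520 travel 6.4 rad 71.1 tcp [ 0.4945 -0.1168  0.1103] F [-10.1  -2.9   3. ] w 0.019
t 6.42 sink -0.11 mm n 520 travel 6.4 rad 71.1 tcp [ 0.4945 -0.1168  0.1103] F [-8.8 -3.3  4.5] w 0.0189
t 6.42 tcp [ 0.4945 -0.1168  0.1103] jaw -154.8 J [-0.61  0.55  0.94  2.09 -0.61  0.82 -1.99] F [-8.8 -3.3  4.5]
(np.float64(0.498), np.float64(-0.1156), np.float64(0.11033513469660088)) [ 0.4 -3.6 -0. ] 
(np.float64(0.5), np.float64(-0.1153), np.float64(0.11033513469660088)) [ 1.  -5.6 -0.1] 
(np.float64(0.502), np.float64(-0.1149), np.float64(0.11033513469660088)) [ 1.5 -7.6 -0.1] 
(np.float64(0.5039), np.float64(-0.1145), np.float64(0.11033513469660088)) [ 1.9 -9.4 -0.1] 
(np.float64(0.5059), np.float64(-0.114), np.float64(0.11033513469660088)) [  2.3 -11.5  -0.1]
```

>>> {"fn": "play_rows", "kwargs": {
  "deltas": [
    [15, [0.5, -3, 0], [0, 0, 0]],
    [15, [0.8, -5, 0], [0, 0, 0]],
    [15, [1, -6, 0], [0, 0, 0]],
    [15, [1, -6, 0], [0, 0, 0]]
  ]
}}

```text
clock: 6.92
tcp_pos: [0.4974, -0.1169, 0.1102]
orientation: [2.644, -1.68, -0.021]
contact_force: [-9.6, -4.5, 11.1]
grip_width: 0.0187
```

```bash
python3 - <<'E'
from h import *
sink();sink(); arc([14,16,18,20,22],.0703)
E
```

```text
t 6.97 sink -0.19 mm n 488 travel 9.2 rad 71.5 tcp [ 0.4974 -0.1169  0.1101] F [-11.1  -3.5  10.7] w 0.0189
t 7.03 sink 0.11 mm n 487 travel 9.2 rad 71.5 tcp [ 0.4974 -0.1169  0.1101] F [-10.8  -3.2  11. ] w 0.0187
t 7.03 tcp [ 0.4974 -0.1169  0.1101] jaw -154.9 J [-0.61  0.55  0.94  2.08 -0.61  0.83 -1.99] F [-10.8  -3.2  11. ]
(np.float64(0.502), np.float64(-0.1149), np.float64(0.11013458258228513)) [ 0.1 -5.  -0.1] 
(np.float64(0.5039), np.float64(-0.1145), np.float64(0.11013458258228513)) [ 0.6 -6.9 -0.1] 
(np.float64(0.5059), np.float64(-0.114), np.float64(0.11013458258228513)) [ 1.  -8.9 -0.1] 
(np.float64(0.5078), np.float64(-0.1135), np.float64(0.11013458258228513)) [  1.3 -10.9  -0.2] 
(np.float64(0.5097), np.float64(-0.1129), np.float64(0.11013458258228513)) [  1.6 -12.9  -0.2]
```

>>> {"fn": "play_rows", "kwargs": {
  "deltas": [
    [15, [0, -3, -0.5], [0, 0, 0]],
    [15, [0, -5, -0.5], [0, 0, 0]],
    [15, [0, -6, -0.5], [0, 0, 0]],
    [15, [0, -6, -0.5], [0, 0, 0]]
  ]
}}

```text
clock: 7.52
tcp_pos: [0.4997, -0.1169, 0.1102]
orientation: [2.639, -1.68, -0.025]
contact_force: [-8.7, -5.9, 6.8]
grip_width: 0.019
```

```bash
python3 - <<'E'
from h import *
sink();sink(); arc([14,16,18,20,22],.0703)
E
```

```text
t 7.58 sink 0.04 mm n 461 travel 11.4 rad 71.8 tcp [ 0.4997 -0.1169  0.1102] F [-9.2 -6.5  5.8] w 0.0191
t 7.62 sink -0.35 mm n 459 travel 11.5 rad 71.8 tcp [ 0.4997 -0.1169  0.1102] F [-9.2 -6.1  5. ] w 0.0189
t 7.62 tcp [ 0.4997 -0.1169  0.1102] jaw -155.0 J [-0.61  0.56  0.94  2.08 -0.61  0.83 -2.  ] F [-9.2 -6.1  5. ]
(np.float64(0.502), np.float64(-0.1149), np.float64(0.1102138845703768)) [-0.8 -2.9 -0.1] 
(np.float64(0.5039), np.float64(-0.1145), np.float64(0.1102138845703768)) [-0.4 -4.8 -0.1] 
(np.float64(0.5059), np.float64(-0.114), np.float64(0.1102138845703768)) [ 0.  -6.8 -0.1] 
(np.float64(0.5078), np.float64(-0.1135), np.float64(0.1102138845703768)) [ 0.4 -8.7 -0.2] 
(np.float64(0.5097), np.float64(-0.1129), np.float64(0.1102138845703768)) [  0.6 -10.7  -0.2]
```

```bash
python3 - <<'E'
from h import *
p,d,K,T=grab('wrist'); B,l=blobs(masks(p)[0],50); print(B)
C=cloud(d,K,T); m=(l==B[0][0])&(d>0); top=C[m]; z=np.percentile(top[:,2],95); print('top z',z, 'top centre',top[top[:,2]>.138].mean(0).round(4),(top[:,2]>.138).sum())
sink()
cv2.imwrite('pics/w2.png',p[150:,150:490,::-1])
E
```

```text
[(1, [295, 234, 48, 81, 3179], [318.3, 275.7])]
top z 0.1425207036124022 top centre [ 0.4999 -0.1169  0.1415] 1765
t 7.72 sink 0.01 mm n 459 travel 11.4 rad 71.8 tcp [ 0.4997 -0.1169  0.1102] F [-9.9 -6.1  6.1] w 0.019
```

View pics/w2.png

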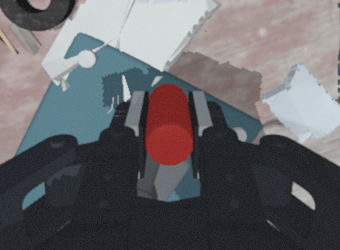

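```bash
sed -i 's/\.488/.496/g; s/\.046/.047/g' h.py; python3 - <<'E'
from h import *
arc([8,10,12,14,16,18],.070)
E
```

```text
t 7.72 tcp [ 0.4997 -0.1169  0.1102] jaw -155.0 J [-0.61  0.56  0.94  2.08 -0.61  0.83 -2.  ] F [-9.9 -6.1  6.1]
(np.float64(0.504), np.float64(-0.1165), np.float64(0.11020093311256723)) [ 1.5 -4.1 -0.1] 
(np.float64(0.506), np.float64(-0.1163), np.float64(0.11020093311256723)) [ 2.1 -6.  -0.1] 
(np.float64(0.5079), np.float64(-0.116), np.float64(0.11020093311256723)) [ 2.7 -7.8 -0.2] 
(np.float64(0.5099), np.float64(-0.1156), np.float64(0.11020093311256723)) [ 3.2 -9.8 -0.2] 
(np.float64(0.5119), np.float64(-0.1152), np.float64(0.11020093311256723)) [  3.6 -11.8  -0.3] 
(np.float64(0.5138), np.float64(-0.1147), np.float64(0.11020093311256723)) [  4.  -13.7  -0.3]
```

>>> {"fn": "play_rows", "kwargs": {
  "deltas": [
    [15, [1, -3, 0], [0, 0, 0]],
    [15, [1.8, -5, 0], [0, 0, 0]],
    [15, [2, -6, 0], [0, 0, 0]],
    [15, [2, -6, 0], [0, 0, 0]]
  ]
}}

```text
clock: 8.22
tcp_pos: [0.5035, -0.1168, 0.11]
orientation: [2.637, -1.681, -0.031]
contact_force: [-10.3, -0.5, 12.4]
grip_width: 0.0189
```

```bash
python3 - <<'E'
from h import *
sink();sink(); arc([12,14,16,18],.070)
E
```

```text
t 8.28 sink 0.17 mm n 424 travel 7.5 rad 70.2 tcp [ 0.5035 -0.1168  0.11  ] F [-9.1  0.2 10.8] w 0.0193
t 8.32 sink 0.13 mm n 420 travel 7.4 rad 70.2 tcp [ 0.5034 -0.1168  0.11  ] F [-9.5 -1.  11.7] w 0.019
t 8.32 tcp [ 0.5034 -0.1168  0.11  ] jaw -155.0 J [-0.6   0.57  0.94  2.06 -0.61  0.84 -2.  ] F [-9.5 -1.  11.7]
(np.float64(0.5079), np.float64(-0.116), np.float64(0.11001618171105962)) [ 1.1 -4.4 -0.1] 
(np.float64(0.5099), np.float64(-0.1156), np.float64(0.11001618171105962)) [ 1.6 -6.4 -0.2] 
(np.float64(0.5119), np.float64(-0.1152), np.float64(0.11001618171105962)) [ 2.1 -8.3 -0.2] 
(np.float64(0.5138), np.float64(-0.1147), np.float64(0.11001618171105962)) [  2.4 -10.3  -0.3]
```

>>> {"fn": "play_rows", "kwargs": {
  "deltas": [
    [15, [0.8, -3, -0.5], [0, 0, 0]],
    [15, [1.4, -5, -0.5], [0, 0, 0]],
    [15, [1.6, -6.4, -0.5], [0, 0, 0]],
    [15, [1.6, -6.4, -0.5], [0, 0, 0]]
  ]
}}

```text
clock: 8.82
tcp_pos: [0.5071, -0.1164, 0.11]
orientation: [2.633, -1.681, -0.037]
contact_force: [-9.6, -1.8, 8.2]
grip_width: 0.0189
```

```bash
python3 - <<'E'
from h import *
sink();sink(); arc([16,18,20],.070)
E
```

```text
t 8.88 sink 0.11 mm n 393 travel 11.2 rad 70.3 tcp [ 0.5072 -0.1164  0.11  ] F [-9.4 -1.2  7.8] w 0.0185
t 8.93 sink 0.13 mm n 392 travel 11.1 rad 70.3 tcp [ 0.5071 -0.1164  0.11  ] F [-9.  -1.6  8.3] w 0.0185
t 8.93 tcp [ 0.5071 -0.1164  0.11  ] jaw -155.1 J [-0.6   0.58  0.94  2.05 -0.61  0.85 -2.01] F [-9.  -1.6  8.3]
(np.float64(0.5119), np.float64(-0.1152), np.float64(0.11002740115755848)) [ 0.9 -4.8 -0.1] 
(np.float64(0.5138), np.float64(-0.1147), np.float64(0.11002740115755848)) [ 1.3 -6.8 -0.2] 
(np.float64(0.5157), np.float64(-0.1142), np.float64(0.11002740115755848)) [ 1.6 -8.7 -0.3]
```

>>> {"fn": "play_rows", "kwargs": {
  "deltas": [
    [15, [0.6, -3, -0.5], [0, 0, 0]],
    [15, [1, -5, -0.5], [0, 0, 0]],
    [15, [1.3, -6.8, -0.5], [0, 0, 0]],
    [15, [1.3, -6.8, -0.5], [0, 0, 0]]
  ]
}}

```text
clock: 9.43
tcp_pos: [0.5111, -0.1158, 0.11]
orientation: [2.63, -1.682, -0.043]
contact_force: [-9.3, -2.5, 7.8]
grip_width: 0.0191
```

```bash
python3 - <<'E'
from h import *
sink();sink(); arc([20,22,24],.070)
E
```

```text
t 9.47 sink 2.92 mm n 355 travel 15.2 rad 70.4 tcp [ 0.5111 -0.1158  0.11  ] F [-9.9 -2.2  6.6] w 0.019
t 9.53 sink 3.34 mm n 356 travel 15.2 rad 70.5 tcp [ 0.5111 -0.1158  0.11  ] F [-9.7 -1.5  6.5] w 0.0191
t 9.53 tcp [ 0.5111 -0.1158  0.11  ] jaw -155.2 J [-0.6   0.58  0.94  2.04 -0.61  0.86 -2.01] F [-9.7 -1.5  6.5]
(np.float64(0.5157), np.float64(-0.1142), np.float64(0.11002000333008749)) [ 0.4 -4.8 -0.2] 
(np.float64(0.5176), np.float64(-0.1136), np.float64(0.11002000333008749)) [ 0.7 -6.8 -0.2] 
(np.float64(0.5195), np.float64(-0.1129), np.float64(0.11002000333008749)) [ 0.8 -8.8 -0.3]
```

>>> {"fn": "play_rows", "kwargs": {
  "deltas": [
    [15, [0, 0, 0], [0, 0, 0]],
    [15, [0, 0, 0], [0, 0, 0]],
    [15, [0, 0, 0], [0, 0, 0]],
    [15, [0, 0, 0], [0, 0, 0]]
  ]
}}

```text
clock: 10.02
tcp_pos: [0.5111, -0.1159, 0.11]
orientation: [2.63, -1.683, -0.043]
contact_force: [-3.9, 0.1, 5.0]
grip_width: 0.019
```

```bash
python3 - <<'E'
from h import *
sink();sink()
E
```

```text
t 10.07 sink 9.43 mm n 356 travel 15.0 rad 70.5 tcp [ 0.511  -0.1159  0.11  ] F [-4.7  1.1  5.2] w 0.0185
t 10.12 sink 9.97 mm n 357 travel 15.1 rad 70.5 tcp [ 0.5111 -0.1158  0.11  ] F [-4.2 -0.4  5.8] w 0.0191
```

>>> {"fn": "play_rows", "kwargs": {
  "deltas": [
    [15, [0, 0, 0], [0, 0, 0]],
    [15, [0, 0, 0], [0, 0, 0]],
    [15, [0, 0, 0], [0, 0, 0]],
    [15, [0, 0, 0], [0, 0, 0]],
    [15, [0, 0, 0], [0, 0, 0]],
    [15, [0, 0, 0], [0, 0, 0]],
    [15, [0, 0, 0], [0, 0, 0]],
    [15, [0, 0, 0], [0, 0, 0]]
  ]
}}

```text
clock: 11.12
tcp_pos: [0.511, -0.1159, 0.11]
orientation: [2.63, -1.682, -0.043]
contact_force: [-3.9, 0.4, 4.6]
grip_width: 0.0188
```

```bash
python3 - <<'E'
from h import *
sink();sink()
E
```

```text
t 11.18 sink 22.10 mm n 332 travel 15.0 rad 70.5 tcp [ 0.511  -0.1158  0.11  ] F [-3.6  0.8  5. ] w 0.0187
t 11.22 sink 22.43 mm n 330 travel 15.1 rad 70.5 tcp [ 0.5111 -0.1159  0.11  ] F [-2.9  0.7  4.2] w 0.0192
```

>>> {"fn": "play_rows", "kwargs": {
  "deltas": [
    [15, [0, 0, 0], [0, 0, 0]],
    [15, [0, 0, 0], [0, 0, 0]],
    [15, [0, 0, 0], [0, 0, 0]],
    [15, [0, 0, 0], [0, 0, 0]],
    [15, [0, 0, 0], [0, 0, 0]],
    [15, [0, 0, 0], [0, 0, 0]],
    [15, [0, 0, 0], [0, 0, 0]],
    [15, [0, 0, 0], [0, 0, 0]]
  ]
}}

```text
clock: 12.22
tcp_pos: [0.511, -0.1159, 0.11]
orientation: [2.63, -1.683, -0.043]
contact_force: [-4.2, 0.2, 4.8]
grip_width: 0.0193
```

```bash
python3 - <<'E'
from h import *
sink()
p,d,K,T=grab('side'); C=cloud(d,K,T)
for i,m in enumerate(masks(p)):
    B,l=blobs(m,4)
    for j,s,c in B:
        q=np.median(C[(l==j)&(d>0)],0)
        if np.linalg.norm(q-[.45,.05,.13])<.06: print('side',i,s,c,q.round(4))
arc([11,7,3,-1,-5],.0705)
E
```

```text
t 12.28 sink 33.72 mm n 305 travel 15.0 rad 70.5 tcp [ 0.511  -0.1158  0.11  ] F [-4.5  0.1  5.3] w 0.0186
side 1 [318, 189, 7, 7, 28] [321.2, 192.5] [0.449  0.0401 0.1194]
t 12.32 tcp [ 0.511  -0.1159  0.11  ] jaw -155.2 J [-0.6   0.58  0.94  2.04 -0.61  0.86 -2.01] F [-4.7 -0.2  5.4]
(np.float64(0.507), np.float64(-0.1166), np.float64(0.11003171725061581)) [-1.   4.   0.1] 
(np.float64(0.503), np.float64(-0.1171), np.float64(0.11003171725061581)) [-2.2  7.8  0.3] 
(np.float64(0.499), np.float64(-0.1174), np.float64(0.11003171725061581)) [-3.7 11.6  0.4] 
(np.float64(0.495), np.float64(-0.1175), np.float64(0.11003171725061581)) [-5.2 15.2  0.5] 
(np.float64(0.491), np.float64(-0.1173), np.float64(0.11003171725061581)) [-7.1 18.8  0.7]
```

>>> {"fn": "play_rows", "kwargs": {
  "deltas": [
    [15, [0, 0, 0], [0, 0, 0]],
    [15, [0, 0, 0], [0, 0, 0]],
    [15, [0, 0, 0], [0, 0, 0]],
    [15, [0, 0, 0], [0, 0, 0]],
    [15, [0, 0, 0], [0, 0, 0]],
    [15, [0, 0, 0], [0, 0, 0]],
    [15, [-1.5, 6, 0], [0, 0, 0]],
    [15, [-3, 10, 0], [0, 0, 0]]
  ]
}}

```text
clock: 13.32
tcp_pos: [0.5072, -0.1165, 0.1106]
orientation: [2.635, -1.682, -0.025]
contact_force: [18.5, -3.0, -15.7]
grip_width: 0.019
```

```bash
python3 - <<'E'
from h import *
sink();sink();sink(); arc([3,-1,-5,-9,-13,-17,-19,-21],.0702)
E
```

```text
t 13.38 sink 44.00 mm n 337 travel 10.4 rad 70.5 tcp [ 0.5064 -0.1168  0.1106] F [ 16.3   0.2 -16.2] w 0.019
t 13.43 sink 43.93 mm n 341 travel 10.4 rad 70.5 tcp [ 0.5064 -0.1168  0.1106] F [ 15.9  -0.3 -16.3] w 0.0185
t 13.47 sink 43.73 mm n 340 travel 10.4 rad 70.5 tcp [ 0.5064 -0.1168  0.1106] F [ 14.2   0.  -15.1] w 0.0192
t 13.47 tcp [ 0.5064 -0.1168  0.1106] jaw -155.1 J [-0.6   0.57  0.94  2.06 -0.61  0.84 -2.01] F [ 14.2   0.  -15.1]
(np.float64(0.499), np.float64(-0.1171), np.float64(0.11063042780711302)) [-2.8  6.9  0.2] 
(np.float64(0.495), np.float64(-0.1172), np.float64(0.11063042780711302)) [-4.4 10.5  0.3] 
(np.float64(0.491), np.float64(-0.117), np.float64(0.11063042780711302)) [-6.3 14.1  0.4] 
(np.float64(0.487), np.float64(-0.1166), np.float64(0.11063042780711302)) [-8.3 17.6  0.4] 
(np.float64(0.483), np.float64(-0.116), np.float64(0.11063042780711302)) [-10.5  20.9   0.5] 
(np.float64(0.4791), np.float64(-0.1151), np.float64(0.11063042780711302)) [-13.   24.1   0.6] 
(np.float64(0.4772), np.float64(-0.1146), np.float64(0.11063042780711302)) [-14.2  25.6   0.7] 
(np.float64(0.4753), np.float64(-0.1141), np.float64(0.11063042780711302)) [-15.5  27.1   0.7]
```

>>> {"fn": "play_rows", "kwargs": {
  "deltas": [
    [15, [-1.5, 3.5, 0.5], [0, 0, 0]],
    [15, [-2.8, 6.9, 0.5], [0, 0, 0]],
    [15, [-4.4, 10.5, 0.5], [0, 0, 0]],
    [15, [-6.3, 14.1, 0.5], [0, 0, 0]],
    [15, [-8.3, 17.6, 0.5], [0, 0, 0]],
    [15, [-10.5, 21, 0.5], [0, 0, 0]],
    [15, [-10.5, 21, 0.5], [0, 0, 0]]
  ]
}}

```text
clock: 14.35
tcp_pos: [0.4886, -0.1178, 0.1117]
orientation: [2.635, -1.682, -0.007]
contact_force: [13.8, -7.5, -12.2]
grip_width: 0.0187
```

```bash
python3 - <<'E'
from h import *
sink();sink(); arc([-17,-19,-21,-23],.0702)
E
```

```text
t 14.40 sink 43.86 mm n 476 travel -7.3 rad 71.3 tcp [ 0.4886 -0.1179  0.1117] F [ 13.4  -6.3 -10.3] w 0.0186
t 14.45 sink 43.79 mm n 476 travel -7.3 rad 71.2 tcp [ 0.4886 -0.1179  0.1117] F [ 13.6  -6.7 -10.8] w 0.019
t 14.45 tcp [ 0.4886 -0.1179  0.1117] jaw -155.1 J [-0.63  0.54  0.96  2.11 -0.6   0.81 -2.  ] F [ 13.6  -6.7 -10.8]
(np.float64(0.4791), np.float64(-0.1151), np.float64(0.1116634506252431)) [-6.5  7.4  0.1] 
(np.float64(0.4772), np.float64(-0.1146), np.float64(0.1116634506252431)) [-7.8  9.   0.1] 
(np.float64(0.4753), np.float64(-0.1141), np.float64(0.1116634506252431)) [-9.  10.5  0.1] 
(np.float64(0.4733), np.float64(-0.1134), np.float64(0.1116634506252431)) [-10.5  12.    0.1]
```

>>> {"fn": "play_rows", "kwargs": {
  "deltas": [
    [15, [-2.5, 3.5, 0], [0, 0, 0]],
    [15, [-5, 6, 0], [0, 0, 0]],
    [15, [-7.8, 9, 0], [0, 0, 0]],
    [15, [-9, 10.5, 0], [0, 0, 0]],
    [15, [-9, 10.5, 0], [0, 0, 0]]
  ]
}}

```text
clock: 15.08
tcp_pos: [0.4807, -0.1169, 0.1124]
orientation: [2.634, -1.682, 0.014]
contact_force: [15.1, -9.5, -20.5]
grip_width: 0.0189
```

```bash
python3 - <<'E'
from h import *
sink()
p,d,K,T=grab('wrist'); B,l=blobs(masks(p)[0],50); C=cloud(d,K,T); top=C[(l==B[0][0])&(d>0)]
print('knob',B[0], top[top[:,2]>.138].mean(0).round(4)); arc([-19,-21,-23],.0702)
E
```

```text
t 15.12 sink 43.49 mm n 500 travel -15.1 rad 71.6 tcp [ 0.4807 -0.1169  0.1124] F [ 16.1  -9.8 -19.7] w 0.0185
knob (1, [295, 232, 48, 78, 2969], [317.9, 271.8]) [ 0.4811 -0.1173  0.1415]
t 15.18 tcp [ 0.4807 -0.1169  0.1124] jaw -155.1 J [-0.65  0.52  0.97  2.13 -0.59  0.78 -2.01] F [ 15.3  -9.7 -19.6]
(np.float64(0.4772), np.float64(-0.1146), np.float64(0.11239996341789547)) [-3.5  2.2 -0. ] 
(np.float64(0.4753), np.float64(-0.1141), np.float64(0.11239996341789547)) [-4.8  3.7 -0. ] 
(np.float64(0.4733), np.float64(-0.1134), np.float64(0.11239996341789547)) [-6.3  5.2 -0.1]
```

>>> {"fn": "play_rows", "kwargs": {
  "deltas": [
    [15, [-2, 3, 0], [0, 0, 0]],
    [15, [-3, 5, 0], [0, 0, 0]],
    [15, [-3, 5, 0], [0, 0, 0]]
  ]
}}

```text
clock: 15.55
tcp_pos: [0.4801, -0.117, 0.1125]
orientation: [2.635, -1.681, 0.032]
contact_force: [17.7, -5.0, -24.9]
grip_width: 0.0189
```

```bash
python3 - <<'E'
from h import *
sink()
E
```

```text
t 15.60 sink 44.22 mm n 501 travel -15.7 rad 71.8 tcp [ 0.4801 -0.117   0.1125] F [ 17.6  -5.  -23.8] w 0.018
```

>>> {"fn": "play_rows", "kwargs": {
  "deltas": [
    [15, [-2, 3, 1.5], [0, 0, 0]],
    [15, [-3.5, 5.5, 2], [0, 0, 0]],
    [15, [-3.5, 6.5, 2], [0, 0, 0]]
  ]
}}

```text
clock: 15.98
tcp_pos: [0.48, -0.117, 0.1121]
orientation: [2.64, -1.68, 0.052]
contact_force: [18.6, -1.6, -8.8]
grip_width: 0.0187
```

```bash
python3 - <<'E'
from h import *
sink()
E
```

```text
t 16.02 sink 43.87 mm n 500 travel -15.7 rad 71.8 tcp [ 0.48   -0.117   0.1121] F [18.2 -1.7 -6.9] w 0.0185
```

>>> {"fn": "play_rows", "kwargs": {
  "deltas": [
    [19, [0, 0, 0], [0, 0, 0]],
    [19, [0, 0, 0], [0, 0, 0]],
    [60, [0, 0, 0], [0, 0, 0]],
    [60, [0, 0, 0], [0, 0, 0]],
    [60, [0, 0, 0], [0, 0, 0]],
    [60, [0, 0, 0], [0, 0, 0]]
  ]
}}

```text
clock: 16.77
tcp_pos: [0.4799, -0.117, 0.1121]
orientation: [2.64, -1.681, 0.052]
contact_force: [-0.6, 0.3, 0.0]
grip_width: 0.0598
```

```bash
python3 - <<'E'
from h import *
sink()
p,d,K,T=grab('wrist'); B,l=blobs(masks(p)[0],50); C=cloud(d,K,T); top=C[(l==B[0][0])&(d>0)]
print('knob',B[0], top[top[:,2]>.138].mean(0).round(4))
deltas([(.484,-.118,.2),(.49,-.12,.33)],[-155]*2,[0,-25])
E
```

```text
t 16.82 sink 44.07 mm n 500 travel -15.8 rad 71.8 tcp [ 0.4799 -0.117   0.1121] F [-0.4  0.4 -0.7] w 0.0597
knob (1, [293, 233, 49, 77, 2912], [317.3, 272.1]) [ 0.4802 -0.1172  0.1415]
t 16.88 tcp [ 0.48   -0.117   0.1121] jaw -155.0 J [-0.66  0.51  0.98  2.15 -0.6   0.75 -2.  ] F [-0.8  0.5 -0.7]
(0.484, -0.118, 0.2) [  5.7  -3.9 -87.7] [-0.008 -0.035  0.001]
(0.49, -0.12, 0.33) [  14.5   -9.5 -217.4] [-0.008 -0.471  0.002]
```

>>> {"fn": "play_rows", "kwargs": {
  "deltas": [
    [60, [0, 0, -30], [0, 0, 0]],
    [60, [3, -2, -80], [0, -0.03, 0]],
    [60, [8, -5, -130], [0, -0.17, 0]],
    [60, [12, -8, -180], [0, -0.32, 0]],
    [60, [14.5, -9.5, -217], [0, -0.47, 0]],
    [60, [14.5, -9.5, -217], [0, -0.47, 0]]
  ]
}}

```text
clock: 17.62
tcp_pos: [0.4907, -0.1236, 0.3309]
orientation: [-2.406, 1.536, 0.521]
contact_force: [0.3, -0.5, -0.8]
grip_width: 0.06
```

```bash
python3 - <<'E'
from h import *
p,d,K,T=grab('wrist'); C=cloud(d,K,T)
for nm,m in zip(('red','green'),masks(p)):
    B,l=blobs(m,8)
    for i,s,c in B:
        P=C[(l==i)&(d>0)]; print(nm,s,c,np.median(P,0).round(4),np.percentile(P[:,2],[5,25,50,75,95]).round(4))
cv2.imwrite('pics/w3.png',cv2.resize(p[60:280,220:360,::-1],None,fx=2.7,fy=2.7,interpolation=cv2.INTER_CUBIC))
print(r.get_obs()['clock'])
E
```

```text
red [317, 86, 20, 34, 551] [326.7, 103.0] [ 0.4821 -0.1209  0.14  ] [0.1071 0.1237 0.14   0.1416 0.1424]
red [285, 223, 5, 8, 31] [287.2, 226.5] [0.4528 0.065  0.12  ] [0.1186 0.1196 0.12   0.1205 0.1209]
green [287, 208, 15, 14, 136] [294.0, 213.3] [0.453  0.0379 0.1195] [0.081  0.1147 0.1195 0.1214 0.1223]
17.675
```

View pics/w3.png

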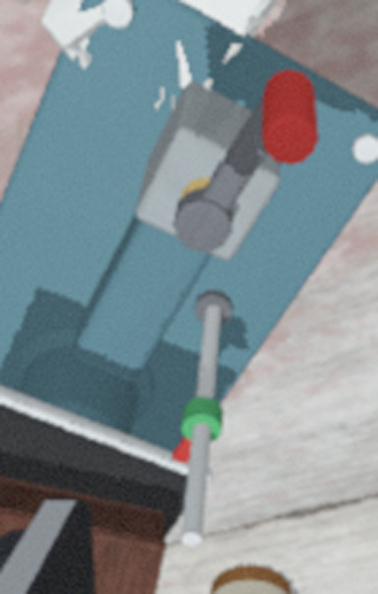

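The picture shows the pointer (180,450 in the crop) beside the green band (200,415). By depth the pointer is about 3 mm above the band's middle, inside its height. The lever is free and the gripper is clear, so I'll hand in.

```bash
python3 - <<'E'
from h import *
sink(); print(r.get_obs()['clock']); r.hand_in()
E
```

```text
t 17.73 sink 43.87 mm n 498 travel -5.9 rad 73.7 tcp [ 0.4898 -0.1205  0.3287] F [ 0.   0.5 -1.1] w 0.0602
17.725
the job is handed in; nothing more can be done
```

I opened the valve until the platen sank at about 11 mm/s and closed it again at 43.9 mm of sink. The job was handed in at 17.7 s and gave no verdict.

- **Level:** the last wrist view puts the pointer's tip about 3 mm above the band's middle, against the 7 mm allowed. A rougher triangulation at the start would put it nearer 5 mm above, still inside.
- **Standing still:** the sink readings stayed at 43.5–44.2 mm after closing, which is within the camera noise. The soundbox was still on the platen.
- **Valve closing:** the knob ended about 27 mm past the point where the sinking stopped, not the full 30 mm. That should put the needle at roughly 55–71 N, but I could not measure it directly.
- **Closing force:** I pushed for the last 3 mm, but the knob did not move. The force read 15–18 N against the 11–14 N expected. Opening had also read about 5 N high, so I took this as an offset and stopped there.
- **Letting go:** the knob stayed where I left it when I opened the fingers. I then lifted the hand clear, and the force read about zero.

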